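# Mount a turned spool and hold the inspection lamp's shutter half open

## Robot

A 6-joint arm with a two-finger parallel gripper is mounted at the origin on the work surface. World frame = base frame: x ahead of the robot, y to its left, z up, the work surface at z = 0. Lengths are in m, angles in rad, forces in N, time in s.
With the tool pointing down it reaches from about 0.375 to 0.975 m from the base axis. Payload 3.8 kg.
Tool frame: the origin (TCP) lies on the centre line of the jaws, within the pads' length; the fingertips stand 14 mm ahead of it and the grasp point (between the pads) lies 5 mm behind it; z points along the fingers, y is the line along which they close (so a half turn about z gives the same grasp; the last joint's range is limited). The gripper opens to 85 mm and grips with 20 to 120 N. Pads are 22 mm wide; open, the fingers measure 114 mm over their backs; the gripper's body (76 mm by 85 mm) begins 54 mm behind the grasp point. The pads swing forward as they close: fully open they stand 13 mm farther back than shut.
Start: joints at [-1.168, 0.264, 1.604, -0, 1.274, -0.037], TCP at [0.287, -0.611, 0.245] pointing down, gripper open.
Joint ranges: [-2.63, 2.63], [-0.94, 2.18], [0.31, 2.57], [-1.31, 4.45], [0, 2.66], [-2.55, 2.55]. Speed limits (rad/s): [2.57, 2.57, 3.14, 3.14, 3.14, 3.14].

## Interface

Orientations are given as a rotation vector (axis times angle).
In Python, from workcell import bot, eyes, spot_in gives the robot as it stands.
- The arm moves only by the tool carry_out, never from a script. Its argument "series" is text: rows parted by semicolons, each of 4 numbers parted by spaces: the shift along the world's x, y, z in m, then the turn about the world's z in degrees. In form: tx ty tz roll; .... A call has 1 to 20 rows; each row shifts and turns the commanded pose from where the row before left it; what a row does not reach is not made up. A row lasts 1/8 s, in which the tool goes at most 62.5 mm and 10.7 degrees, less where a joint would pass 70% of its speed; a pose out of reach is approached as far as the arm can. A call is refused whole if a number of a shift passes 0.0625 or a number of a turn 10.7, either way. A call with a gripper value outside its range is refused whole. "jaw" is the gripper command: -1 is shut, 1 is fully open, values between are in proportion, set as the call begins (left out, the last holds). The fingers move at their own pace and stop on an object; "grip_force" is the grip in N (left out, the last holds). Time passes only in rows, so rows that do not move let the fingers close. It gives the time, the measured TCP pose, the force, the opening and the grip force at its end, in the units of the state.
- bot.read_state(): the state, without advancing time (a new reading comes with each control period).
- eyes.read_camera(name): name is "scene" or "top"; returns (picture, depth): 420x560x3 uint8, blue, green, red; 420x560 float32, m along the optical axis (not along the pixel's ray), 0 where there is no reading.
- eyes.get_calibration(name): a dict with "K" (3x3 intrinsics, pixels), "position" and "rotation" of the camera in the world. Camera axes: x right, y down, z forward; pixel columns grow to the right and rows downward; lengths in m; the calibration is good to about 2 mm. A picture is of the moment at which its call begins. get_calibration takes no time and is no camera call.
- bot.finish_job(): hands the job in; it is judged then, once.
Trained networks look in the newest picture that a camera, given by its name, has taken for a name from the list of things; names that differ only in an ending like _2 or _b are one class to them, and where a whole thing is asked for, a point or a joint stands for the part that bears it (a point fixed in the world has none). Each returns a list of dicts, best first, with "score" (0 to 1); they miss things now and then, are a little off and sometimes report something else, mostly with a low value. They report only what shows in the picture. A call takes as long as a camera call. They do not tell look-alikes from the thing itself.
- spot_in(camera, target): "rect" ([centre column, centre row, width, height] in pixels, round what is visible of it).
The state is a dict: "time": time; "q": joint angles; "joint_vel": joint speeds; "joint_torque": joint torques, N m; "tool_pos": TCP position; "tcp_rot": TCP orientation; "wrist_force": force on the tool from outside, world axes, zero at the start; "torque": the same for the moment, N m; "width": opening from 0.0 (shut) to 1.0 (fully open); "grip_force": force on a finger pad.
Only numpy, scipy, OpenCV 4.12 (cv2) and the standard library are available. Lean on these libraries where they do the work, as an engineer would, in place of code of your own. Each camera call takes 0.05 s, during which the arm holds its last target. There are 200 camera calls.

## Task

Check the brass spool on the inspection station: lower it over the upright spindle until it sits fully down on its seat and let go of it, without dropping it down the spindle. Then slide the red-handled sprung shutter of the lamp to half travel, its pointer at the wide yellow line, and finish while still holding it there against its spring. Leave the other spools and things where they are.

Things in the scene. Friction and masses are not known exactly. Their poses are not given: they have to be found in the camera images.
- brass_spool_center (a point): The brass-coloured spool: flanged spool standing upright on the table, 64 mm tall, both end flanges 52 mm in diameter and 16 mm thick, core between them 40 mm in diameter, plain bore 18 mm in diameter right through along its z axis; this point is its centre, on the axis, 32 mm above its underside. 0.44 to 0.66 kg. Can be gripped from above across its flanges at mid height
- station: Inspection station, fixed to the table: blue base plate 12 mm thick, 200 mm along its x and 230 mm along its y, carrying a cream lamp box on the robot's side (top 72 mm above the table) and a steel spindle in front of the box's window. Origin on the table, between box and spindle; z up, y along the shutter's travel; spindle at x +60 mm, y 0
- spindle_seat (a point): Centre of the spindle's seat, a dark steel shoulder 48 mm across whose flat top (this point) is 18 mm above the table. The upright spindle rises from here. A seated spool's underside lies on this point, its centre 32 mm above it. Axes: the station's. The lamp box's wall is 80 mm from the spindle's axis, towards the robot
- spindle_tip (a point): Top of the polished spindle, 70 mm above the seat, 88 mm above the table. The spindle is 13 mm in diameter, its last 10 mm taper to 5 mm; the tip stands 6 mm out of a seated spool
- shutter (a joint): Sprung shutter of the lamp box, in m: 0 = closed (where its spring keeps it), 0.080 = fully open at the end stop; half travel is 0.040. It slides along the station's +y. The spring pulls it shut with about 3 N when closed, 9 N at half travel and 15 N fully open; it snaps shut if let go
- handle (a point): Grip point of the shutter's red upright handle on top of the lamp box; it moves with the shutter. 16 mm thick along the station's y (the travel), 30 mm along x, 42 mm tall, from 78 to 120 mm above the table; this point is on its centre line, 102 mm above the table. Best pinched from above, the fingers closing along y. Axes: the station's
- half_mark (a point): The wide yellow line (5 mm) among thin white ones on the black scale on top of the lamp box, on the robot's side of the handle: half travel. A small red pointer on the shutter, in line with the handle's middle, stands at this line (same y in the station's axes) when the shutter is half open; the window is then half uncovered
- alu_spool_center (a point): The silver aluminium spool (leave it): flanged spool standing upright on the table, 64 mm tall, both end flanges 52 mm in diameter and 16 mm thick, core between them 40 mm in diameter, plain bore 18 mm in diameter right through along its z axis; this point is its centre, on the axis, 32 mm above its underside
- black_spool_center (a point): The black plastic spool (leave it): flanged spool standing upright on the table, 64 mm tall, both end flanges 52 mm in diameter and 16 mm thick, core between them 40 mm in diameter, plain bore 18 mm in diameter right through along its z axis; this point is its centre, on the axis, 32 mm above its underside
- wrench_grip (a point): Steel wrench lying on the table near its far edge (leave it); point on its handle
- oil_bottle: White oil bottle with red cap, 50 mm in diameter, 100 mm tall, far side of the table (leave it); origin under its centre
- paste_can: Green can, 70 mm in diameter, 80 mm tall, near left part of the table (leave it); origin under its centre
There are look-alikes about, which are no part of the job. Of the things shaped like the part that bears brass_spool_center, the brass one is meant.

How it is judged:
On the way, in this order (a step that is already met when the one before it is completed fails the run):
1. the brass spool sits fully down on the spindle's seat, let go (horizontal distance between brass_spool_center and spindle_seat below 0.005 m and z of brass_spool_center in the frame of spindle_seat between 0.028 and 0.036 m and angle between brass_spool_center's own z axis and vertical below 0.06 rad and contact force between the fingers and brass_spool below 0.3 N and linear speed of brass_spool below 0.02 m/s), for 0.2 s.
2. the shutter is held still at half travel by the fingers, the spool still seated (value of joint shutter between 0.034 and 0.046 m and velocity of joint shutter between -0.01 and 0.01 m/s and contact force between the fingers and shutter above 4 N and horizontal distance between brass_spool_center and spindle_seat below 0.005 m and z of brass_spool_center in the frame of spindle_seat between 0.028 and 0.036 m and angle between brass_spool_center's own z axis and vertical below 0.06 rad and contact force between the fingers and brass_spool below 0.3 N), for 0.5 s.
At the end, for the whole second after the job is handed in: The fingers hold the shutter still (under 10 mm/s) at half travel, 40 mm open within 6 mm, touching it with more than 4 N; the brass spool is on the spindle, upright within 0.06 rad, its axis within 5 mm of the spindle's, its underside within 4 mm of the seat, and not touched by the fingers (all of step 2); the arm keeps its last pose, push and grip.
It fails at once if the brass spool is dropped down the spindle (faster than 0.4 m/s on it) (horizontal distance between brass_spool_center and spindle_seat below 0.008 m and z of brass_spool_center in the frame of spindle_seat below 0.095 m and linear speed of brass_spool above 0.4 m/s).
It fails at once if another thing (spool, wrench, bottle or can) displaced by more than 30 mm (distance of any of alu_spool_center, black_spool_center, wrench_grip, oil_bottle, paste_can from where it was at the start of the episode above 0.03 m).
It also fails if it takes over 67 s, if anything falls off the work surface, if the arm or the gripper's body presses on something with over 40 N, if the wrist force passes 120 N, or if a joint passes its speed limit or range.

## Working session

There is one attempt and no reset: what is moved stays moved. The work goes in short steps, Python scripts to look and compute and a tool call to move; the robot and the scene stay as the last step left them, time stands still between calls to the robot, and variables do not carry over. Pictures are saved under pics/ and viewed, at most 10 in all, crops included, and the job is handed in when it is done.

Besides the shell and the picture viewer there is one more tool, called after "Emit:" as name(argument=value, ...) on one line, values as JSON. carry_out: Moves the arm, as the interface text tells. Its arguments: {"type":"object","properties":{"series":{"type":"string"},"jaw":{"type":"number"},"grip_force":{"type":"number"}},"required":["series"]}

```bash
mkdir -p pics; ls
cat > h.py <<'E'
import numpy as np, cv2
from workcell import bot, eyes, spot_in
def world(cam,u,v,d):
    c=eyes.get_calibration(cam);K=np.array(c["K"]);R=np.array(c["rotation"]);p=np.array(c["position"])
    u,v,d=map(np.asarray,(u,v,d))
    P=np.stack([(u-K[0,2])/K[0,0]*d,(v-K[1,2])/K[1,1]*d,d],-1)
    return P@R.T+p
def cloud(cam,dep):
    v,u=np.mgrid[:dep.shape[0],:dep.shape[1]]
    return world(cam,u,v,dep)
E
python3 - <<'E'
from h import *
for c in("scene","top"):
    im,d=eyes.read_camera(c);cv2.imwrite(f"pics/{c}0.png",im);np.savez(f"{c}0.npz",im=im,d=d)
    k=eyes.get_calibration(c);print(c,np.round(k["position"],3),np.round(k["rotation"],3).tolist(),np.round(k["K"],1).tolist())
    for t in("brass_spool_center","station","spindle_tip","handle","half_mark"):
        print(t,[(round(r["score"],2),np.round(r["rect"]).tolist()) for r in spot_in(c,t)[:4]])
s=bot.read_state();print(s)
E
```

```text
pics
scene [ 1.183 -0.078  1.151] [-2.016, -1.795, 0.483] [[419.0, 0.0, 276.2], [0.0, 419.0, 204.6], [0.0, 0.0, 1.0]]
brass_spool_center [(0.89, [182.0, 187.0, 22.0, 22.0]), (0.74, [210.0, 185.0, 15.0, 22.0]), (0.55, [147.0, 187.0, 19.0, 24.0])]
station [(0.92, [298.0, 228.0, 80.0, 71.0])]
spindle_tip [(0.7, [297.0, 226.0, 77.0, 69.0])]
handle [(0.91, [288.0, 206.0, 29.0, 28.0]), (0.66, [297.0, 229.0, 78.0, 68.0])]
half_mark [(0.98, [298.0, 228.0, 81.0, 74.0])]
top [0.295 0.025 1.24 ] [-2.036, 2.152, -0.263] [[490.9, 0.0, 278.3], [0.0, 490.9, 201.7], [0.0, 0.0, 1.0]]
brass_spool_center [(0.96, [444.0, 265.0, 30.0, 30.0]), (0.9, [364.0, 264.0, 23.0, 20.0]), (0.87, [404.0, 260.0, 28.0, 22.0])]
station [(0.71, [258.0, 204.0, 98.0, 87.0]), (0.6, [417.0, 200.0, 30.0, 28.0]), (0.5, [323.0, 128.0, 20.0, 25.0]), (0.23, [268.0, 214.0, 36.0, 29.0])]
spindle_tip [(0.59, [257.0, 201.0, 98.0, 89.0])]
handle [(0.97, [265.0, 214.0, 37.0, 25.0])]
half_mark [(0.62, [255.0, 202.0, 98.0, 88.0])]
{'time': 0.6, 'q': array([-1.16785811e+00,  2.63850770e-01,  1.60398429e+00,  3.59081088e-06,
        1.27369250e+00, -3.69084963e-02]), 'joint_vel': array([ 0.00158561, -0.00174993, -0.00056565, -0.00132362, -0.00126862,
       -0.00010288]), 'joint_torque': array([-3.60637387e-05, -5.14637804e+01, -3.67455554e+01, -6.45827004e-05,
        1.21584886e-03, -2.29100016e-05]), 'tool_pos': array([ 0.28741191, -0.61075938,  0.24532142]), 'tcp_rot': array([3.06586330e+00, 6.85338155e-01, 2.39110811e-05]), 'wrist_force': array([-0.72613236, -0.06391274, -1.1968722 ]), 'torque': array([-0.00976061,  0.03145924, -0.01374738]), 'grip_force': 0.0, 'width': 1.001895410781612}
```

```bash
sed -i 's/R=np.array(c\["rotation"\])/R=cv2.Rodrigues(np.array(c["rotation"],float))[0]/' h.py
python3 - <<'E'
from h import *
a=np.load("top0.npz");im=a["im"];P=cloud("top",a["d"])
for b in([444,265,30,30],[364,264,23,20],[404,260,28,22]):
    u,v,w,h=b; s=np.s_[v-h//2-3:v+h//2+4,u-w//2-3:u+w//2+4]
    p=P[s].reshape(-1,3);c=im[s].reshape(-1,3); m=(p[:,2]>.056)&(p[:,2]<.075)
    e=cv2.minEnclosingCircle(p[m][:,:2].astype(np.float32));print(b,m.sum(),np.round(p[m].mean(0),4),np.round(e[0],4),round(e[1],4),c[m].mean(0).round())
s=im[140:290,190:490];cv2.imwrite("pics/c1.png",cv2.resize(s,(800,400),interpolation=cv2.INTER_CUBIC))
a=np.load("scene0.npz");s=a["im"][160:280,120:350];cv2.imwrite("pics/c2.png",cv2.resize(s,(800,417),interpolation=cv2.INTER_CUBIC))
E
```

```text
[444, 265, 30, 30] 343 [ 0.412  -0.3906  0.0636] [ 0.4122 -0.3917] 0.0263 [100.  50.  26.]
[364, 264, 23, 20] 326 [ 0.4295 -0.1933  0.0636] [ 0.4297 -0.1936] 0.0257 [107.  56.  31.]
[404, 260, 28, 22] 336 [ 0.4304 -0.2903  0.0635] [ 0.4314 -0.2914] 0.0271 [ 48.  93. 117.]
```

View pics/c1.png

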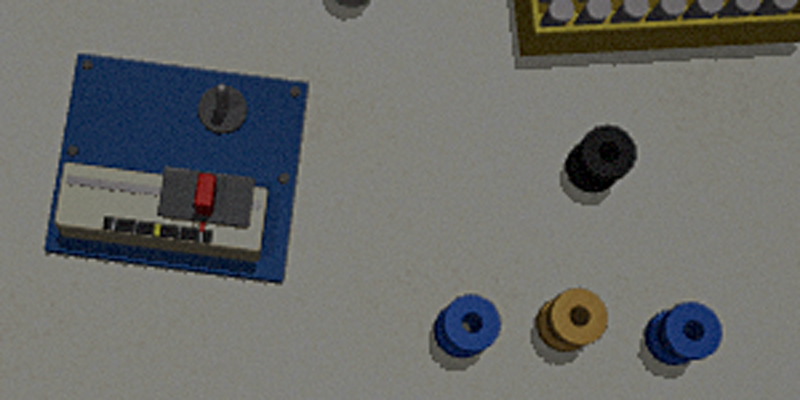

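View pics/c2.png

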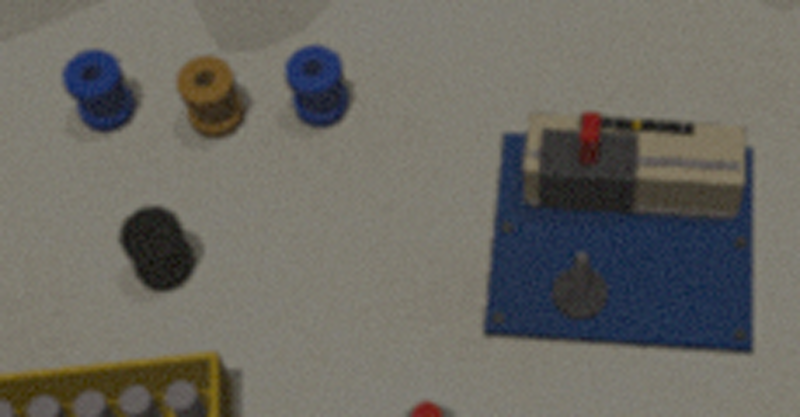

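View pics/top0.png

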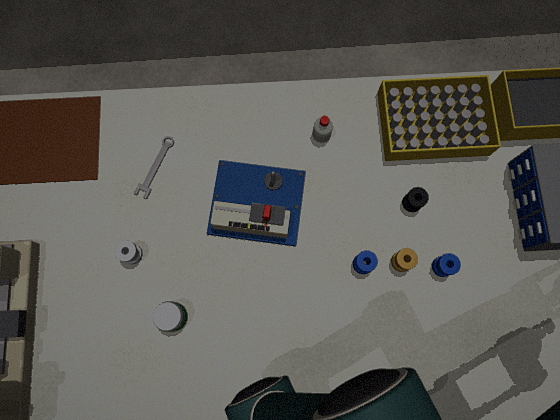

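The brass-coloured spool is the middle one of three (top picture 404,260; scene 182,187). The flanking ones at top (364,264) and (444,265) are blue, so they are look-alikes. The black one is at (416,199) and the aluminium one at (130,253). The enlarged crop confirms the brass one. The station is at (257,203), with its spindle near (273,179) and its red handle at (266,213).

Run:
```python
from h import *
for cam,box in(("top",(200,155,312,252)),("scene",(250,185,345,270))):
    a=np.load(cam+"0.npz");im=a["im"];P=cloud(cam,a["d"])
    x0,y0,x1,y1=box; p=P[y0:y1,x0:x1].reshape(-1,3);c=im[y0:y1,x0:x1].reshape(-1,3).astype(int)
    B,G,R=c.T
    blue=(B>R+30)&(p[:,2]<.03)&(p[:,2]>.003)|((p[:,2]>.006)&(p[:,2]<.1)&(p[:,0]>.3)&(B>0)&(p[:,2]>.006))
    r=cv2.minAreaRect(p[blue][:,:2].astype(np.float32));print(cam,"plate",np.round(r[0],4),np.round(r[1],4),r[2])
    red=(R>G+40)&(R>B+40)&(p[:,2]>.1);print("handle",red.sum(),p[red].mean(0).round(4),p[red].min(0).round(3),p[red].max(0).round(3), )
    if red.sum()>8: print(cv2.minAreaRect(p[red][:,:2].astype(np.float32)))
    ye=(R>B+50)&(G>B+40)&(p[:,2]>.06);print("yellow",ye.sum(),p[ye].mean(0).round(4) if ye.any() else 0)
    ctr=np.array(r[0])
    th=np.deg2rad(r[2]);
    # spindle: points high beyond box
    far=(p[:,0]>ctr[0]+.02)
    for lo,hi in((.015,.022),(.03,.06),(.06,.095)):
        m=far&(p[:,2]>lo)&(p[:,2]<hi)&(abs(p[:,1]-ctr[1])<.09)
        if m.any():
            q=p[m];e=cv2.minEnclosingCircle(q[:,:2].astype(np.float32));print("spin",lo,m.sum(),np.median(q,0).round(4),np.round(e[0],4),round(e[1],4))
    bt=(p[:,2]>.066)&(p[:,2]<.076)&(R>90);r=cv2.minAreaRect(p[bt][:,:2].astype(np.float32));print("boxtop",r)
```

```text
top plate [0.6055 0.0671] [0.2824 0.2507] 89.67320251464844
handle 85 [0.5491 0.039  0.1326] [0.295 0.025 0.112] [0.567 0.048 1.24 ]
((0.4309251308441162, 0.03645546734333038), (0.27267327904701233, 0.018023068085312843), 1.1884996891021729)
yellow 9 [0.5288 0.085  0.0727]
spin 0.015 400 [0.6556 0.0363 0.0166] [0.6702 0.0663] 0.0974
spin 0.03 18 [0.6514 0.0194 0.0424] [0.6535 0.0193] 0.0052
spin 0.06 31 [0.6538 0.0189 0.0804] [0.6556 0.0188] 0.006
boxtop ((0.5507410168647766, 0.08046433329582214), (0.18900465965270996, 0.05863282084465027), 79.4965591430664)
scene plate [0.5871 0.0661] [0.2868 0.2757] 85.35798645019531
handle 43 [0.5561 0.0402 0.1178] [0.541 0.032 0.112] [0.567 0.049 0.122]
((0.5546223521232605, 0.04032708704471588), (0.01425913069397211, 0.02719918079674244), 72.21923065185547)
yellow 4 [0.5303 0.0856 0.0742]
spin 0.015 157 [0.6615 0.0287 0.0166] [0.6635 0.0646] 0.1013
spin 0.03 21 [0.6606 0.0217 0.0482] [0.6579 0.0223] 0.0065
spin 0.06 25 [0.659  0.021  0.0776] [0.6585 0.0209] 0.0072
boxtop ((0.5525829195976257, 0.08282764256000519), (0.18956734240055084, 0.06334767490625381), 80.14019012451172)
```

```bash
cat >> h.py <<'E'
def plane(cam,u,v,z):
    a=world(cam,u,v,np.ones(np.shape(u)));o=np.array(eyes.get_calibration(cam)["position"])
    return (o+(a-o)*((z-o[2])/(a[...,2:]-o[2])))[...,:2]
def proj(cam,X):
    c=eyes.get_calibration(cam);R=cv2.Rodrigues(np.array(c["rotation"],float))[0];q=(np.asarray(X,float)-c["position"])@R
    return (q@np.array(c["K"]).T)[...,:2]/q[...,2:]
def circ(p): return [np.round(p.mean(0),4)]+[np.round(x,4) for x in cv2.minAreaRect(p.astype(np.float32))]
E
python3 - <<'E'
from h import *
for cam in("top","scene"):
    a=np.load(cam+"0.npz");im=cv2.GaussianBlur(a["im"],(3,3),0);P=cloud(cam,a["d"]);hsv=cv2.cvtColor(im,cv2.COLOR_BGR2HSV);H,S,V=cv2.split(hsv)
    v,u=np.mgrid[:420,:560]
    near=lambda x,y,r:np.hypot(P[...,0]-x,P[...,1]-y)<r
    # plate
    m=(H>100)&(H<125)&(S>110)&near(.6,.05,.19)
    n,l,st,_=cv2.connectedComponentsWithStats(m.astype(np.uint8));k=1+st[1:,4].argmax();q=plane(cam,u[l==k],v[l==k],.012)
    print(cam,"plate",cv2.minAreaRect(q.astype(np.float32)))
    # brass top flange
    m=near(.431,-.2905,.036)&(P[...,2]>.055);print("flange",circ(plane(cam,u[m],v[m],.064)))
    # seat + spindle: non-blue inside
    m=near(.657,.02,.035)&(S<110);print("seat blob",m.sum(),circ(plane(cam,u[m],v[m],.018)))
    m=near(.657,.02,.03)&(P[...,2]>.03);q=plane(cam,u[m],v[m],.088);print("spindle px",m.sum(),circ(np.c_[u[m],v[m]]),"pred tip px",proj(cam,[.6565,.02,.088]),"base",proj(cam,[.6565,.02,.018]))
    x,y=proj(cam,[.6565,.02,.05]).astype(int);w=cv2.resize(a["im"][y-22:y+23,x-22:x+23],(400,400),interpolation=cv2.INTER_NEAREST)
    globals()["w"+cam]=cv2.convertScaleAbs(w,alpha=1.8);print(cam,"crop origin",x-22,y-22)
cv2.imwrite("pics/spin.png",np.hstack([wtop,wscene]))
E
```

```text
top plate ((0.6025158166885376, 0.06566434353590012), (0.2267913818359375, 0.19743427634239197), 79.16190338134766)
flange [array([ 0.4304, -0.2902]), array([ 0.4304, -0.2905]), array([0.0494, 0.0508]), np.float64(40.1196)]
seat blob 265 [array([0.6556, 0.0199]), array([0.6557, 0.0195]), array([0.0472, 0.0467]), np.float64(40.9181)]
spindle px 49 [array([273.0204, 176.0204]), array([273., 176.]), array([10.,  4.]), np.float64(90.0)] pred tip px [272.43825725 172.08795292] base [272.77414599 180.18509179]
top crop origin 250 154
scene plate ((0.6088963747024536, 0.06459708511829376), (0.21880093216896057, 0.1893492192029953), 78.88261413574219)
flange [array([ 0.4342, -0.2879]), array([ 0.4351, -0.2873]), array([0.0501, 0.052 ]), np.float64(83.5003)]
seat blob 232 [array([0.6557, 0.021 ]), array([0.661, 0.022]), array([0.0702, 0.05  ]), np.float64(21.2073)]
spindle px 46 [array([286.8696, 237.587 ]), array([287., 238.]), array([10.,  4.]), np.float64(90.0)] pred tip px [286.52449616 232.81977974] base [285.88512481 243.39609562]
scene crop origin 264 216
```

View pics/spin.png

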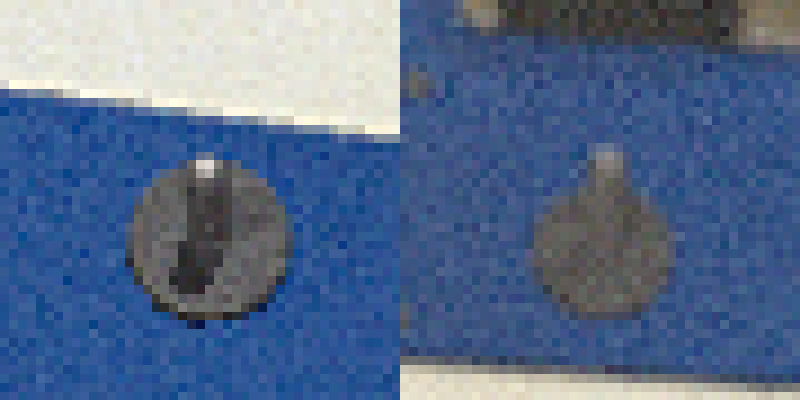

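Emit:
carry_out(series="0.018 0.04 -0.005 -4.5;0.018 0.04 -0.005 -4.5;0.018 0.04 -0.005 -4.5;0.018 0.04 -0.005 -4.5;0.018 0.04 -0.005 -4.5;0.018 0.04 -0.005 -4.5;0.018 0.04 -0.005 -4.5;0.018 0.04 -0.005 -4.5;0 0 0 0;0 0 0 0", jaw=1, grip_force=60)

```text
time: 1.85
tool_pos: [0.4315, -0.291, 0.2056]
tcp_rot: [3.127, -0.293, 0.001]
wrist_force: [0.9, -0.9, 0.5]
width: 1.001
grip_force: 0.0
```

Emit:
carry_out(series="0 0 -0.03 0;0 0 -0.03 0;0 0 -0.03 0;0 0 -0.03 0;0 0 -0.02 0;0 0 -0.02 0;0 0 -0.01 0;0 0 -0.01 0;0 0 0 0;0 0 0 0")

```text
time: 3.1
tool_pos: [0.4318, -0.2912, 0.0259]
tcp_rot: [3.127, -0.296, 0.001]
wrist_force: [-0.2, 0.5, 0.4]
width: 1.003
grip_force: 0.0
```

Emit:
carry_out(series="0 0 0 0;0 0 0 0;0 0 0 0;0 0 0 0;0 0 0 0;0 0 0 0;0 0 0 0;0 0 0 0", jaw=-1, grip_force=60)

```text
time: 4.1
tool_pos: [0.4318, -0.2916, 0.0267]
tcp_rot: [3.126, -0.294, 0.001]
wrist_force: [-2.1, 0.2, 7.3]
width: 0.576
grip_force: 72.0
```

Emit:
carry_out(series="0 0 0.01 0;0 0 0.02 0;0 0 0.03 0;0 0 0.03 0;0 0 0.03 0;0 0 0.03 0;0 0 0 0;0 0 0 0")

```text
time: 5.1
tool_pos: [0.4303, -0.2898, 0.1735]
tcp_rot: [-3.126, 0.295, 0.004]
wrist_force: [0.4, -0.1, -6.2]
width: 0.578
grip_force: 73.7
```

Emit:
carry_out(series="0.02 0.02 0 0;0.025 0.03 0 0;0.025 0.035 0 0;0.025 0.035 0 0;0.025 0.035 0 0;0.025 0.035 0 0;0.025 0.035 0 0;0.02 0.03 0 0;0.02 0.03 0 0;0.015 0.025 0 0;0 0 0 0;0 0 0 0;0 0 0 0")

```text
time: 6.72
tool_pos: [0.6553, 0.0184, 0.174]
tcp_rot: [3.127, -0.297, -0.004]
wrist_force: [0.4, -0.8, -7.2]
width: 0.574
grip_force: 74.1
```

Run:
```python
from h import *
s=bot.read_state();print(s["tool_pos"],s["tcp_rot"],s["width"],s["wrist_force"],s["q"])
W=[]
t=s["tool_pos"];zt=t[2]+.0267*0+(.064-.0267)
for cam in("top","scene"):
    im,d=eyes.read_camera(cam);np.savez(cam+"1.npz",im=im,d=d);x,y=proj(cam,[t[0],t[1],.12]).astype(int)
    print(cam,"org",x-30,y-30,[(round(r["score"],2),np.round(r["rect"],1).tolist()) for r in spot_in(cam,"brass_spool_center")[:4]])
    W.append(cv2.convertScaleAbs(cv2.resize(im[y-30:y+30,x-30:x+30],(400,400),interpolation=cv2.INTER_NEAREST),alpha=1.8))
    print("tip",proj(cam,[.6565,.02,.088]),"tcp",proj(cam,t),"underside c",proj(cam,[t[0],t[1],t[2]-.0267]))
cv2.imwrite("pics/held.png",np.hstack(W))
```

```text
[0.65530343 0.01841529 0.17399435] [ 3.12702991 -0.2969327  -0.00360114] 0.5740932497865564 [ 0.38765734 -0.75045953 -7.2151877 ] [-9.74539765e-03  2.79602561e-01  1.71909070e+00 -3.27346526e-04
  1.14522601e+00  1.75053225e+00]
top org 242 138 [(0.69, [364.5, 263.6, 28.3, 28.4]), (0.63, [446.5, 265.2, 30.6, 25.8])]
tip [272.43825725 172.08795292] tcp [272.69012072 161.25848357] underside c [272.82659252 164.93009658]
scene org 256 197 [(0.93, [146.2, 186.6, 17.3, 25.1]), (0.56, [210.9, 183.6, 16.0, 25.4]), (0.53, [290.1, 220.4, 23.1, 21.1])]
tip [286.52449616 232.81977974] tcp [286.75476979 217.92520704] underside c [286.48244398 222.65428255]
```

View pics/held.png

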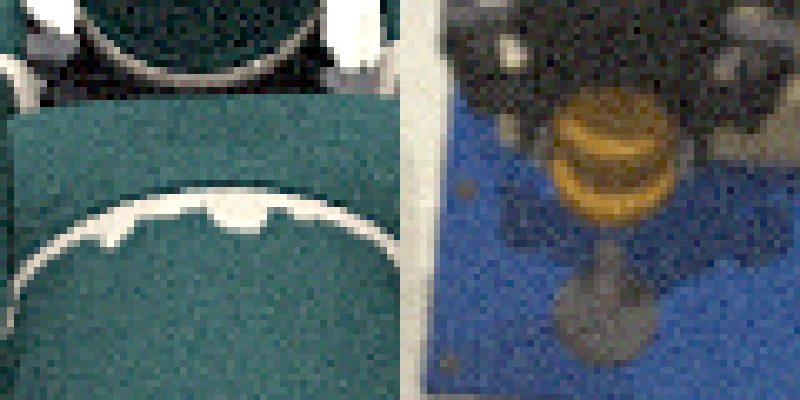

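The scene picture shows the spool held upright above the spindle at about (288,221), spindle tip at about (287,233). The top view is blocked by the arm. I will fit the spool's lower rim in the scene picture to get the offset.

Run:
```python
from h import *
from scipy.optimize import minimize
a0=np.load("scene0.npz");a1=np.load("scene1.npz");t=bot.read_state()["tool_pos"]
def mask(im,cx,cy):
    H,S,V=cv2.split(cv2.cvtColor(cv2.GaussianBlur(im,(3,3),0),cv2.COLOR_BGR2HSV));m=((H>10)&(H<28)&(S>120)&(V>30)).astype(np.uint8)
    n,l,st,_=cv2.connectedComponentsWithStats(m); k=l[cy-15:cy+15,cx-12:cx+12];k=np.bincount(k[k>0]).argmax();print(st[k]);return l==k
th=np.linspace(0,2*np.pi,40);C=np.c_[np.cos(th),np.sin(th)]*.026
def sil(x,y,z0):
    o=np.zeros((420*8,560*8),np.uint8)
    for lo,hi,k in((0,.016,1),(.016,.048,20/26),(.048,.064,1)):
        p=np.vstack([proj("scene",np.c_[C*k+[x,y],np.full(40,z0+h)]) for h in(lo,hi)])
        cv2.fillConvexPoly(o,cv2.convexHull(((p+.5)*8).astype(np.int32)),255)
    return cv2.resize(o,(560,420),interpolation=cv2.INTER_AREA)/255.
for a,g,z0,cc,rows in((a0,(.4308,-.290),0,(182,187),40),(a1,(t[0],t[1]),t[2]-.0262,(287,221),0)):
    m=mask(a["im"],*cc)
    bot_=np.where(m.any(1))[0].max()
    r0=bot_-12 if rows==0 else 0
    f=lambda p:np.abs(sil(p[0],p[1],z0)-m)[r0:][:, :].sum()
    best=min(((f((g[0]+dx,g[1]+dy)),dx,dy) for dx in np.arange(-.006,.0065,.001) for dy in np.arange(-.006,.0065,.001)));print(best,np.add(g,best[1:]))
```

```text
[172 177  17  22 257]
(np.float64(114.44705882352942), np.float64(-0.004), np.float64(0.0)) [ 0.4268 -0.29  ]
[279 210  18  20 293]
(np.float64(21.686274509803923), np.float64(-0.005), np.float64(0.002)) [0.65115165 0.02055735]
```

Emit:
carry_out(series="0.002 0 -0.01 0;0 0 -0.015 0;0 0 -0.015 0;0 0 -0.01 0;0 0 -0.005 0;0 0 -0.005 0;0 0 -0.005 0;0 0 0 0;0 0 0 0")

```text
time: 8.05
tool_pos: [0.6586, 0.0192, 0.1107]
tcp_rot: [-3.128, 0.296, -0.001]
wrist_force: [-0.4, 0.3, -6.8]
width: 0.576
grip_force: 74.1
```

Emit:
carry_out(series="0 0 -0.004 0;0 0 -0.004 0;0 0 -0.004 0;0 0 -0.004 0;0 0 0 0;0 0 0 0")

```text
time: 8.8
tool_pos: [0.6585, 0.0192, 0.0943]
tcp_rot: [-3.128, 0.296, -0.0]
wrist_force: [0.7, -0.1, -6.5]
width: 0.576
grip_force: 74.1
```

Emit:
carry_out(series="0 0 -0.005 0;0 0 -0.008 0;0 0 -0.008 0;0 0 -0.008 0;0 0 -0.006 0;0 0 -0.005 0;0 0 0 0;0 0 0 0")

```text
time: 9.8
tool_pos: [0.6587, 0.0192, 0.0545]
tcp_rot: [-3.128, 0.296, -0.001]
wrist_force: [-0.2, -0.5, -6.6]
width: 0.58
grip_force: 74.1
```

Emit:
carry_out(series="0 0 -0.002 0;0 0 -0.002 0;0 0 -0.002 0;0 0 0 0;0 0 0 0")

```text
time: 10.42
tool_pos: [0.6584, 0.0192, 0.0482]
tcp_rot: [3.128, -0.296, -0.0]
wrist_force: [-0.7, -0.9, -5.7]
width: 0.58
grip_force: 74.1
```

Emit:
carry_out(series="0 0 -0.001 0;0 0 -0.001 0;0 0 -0.001 0;0 0 -0.001 0;0 0 0 0;0 0 0 0")

```text
time: 11.18
tool_pos: [0.6585, 0.0193, 0.0449]
tcp_rot: [-3.128, 0.296, -0.0]
wrist_force: [-3.3, 0.7, -0.0]
width: 0.58
grip_force: 74.4
```

Emit:
carry_out(series="0 0 -0.001 0;0 0 0 0;0 0 0 0")

```text
time: 11.55
tool_pos: [0.6586, 0.0193, 0.0448]
tcp_rot: [-3.128, 0.296, -0.001]
wrist_force: [-5.3, 0.6, 6.8]
width: 0.579
grip_force: 74.7
```

Emit:
carry_out(series="0 0 0 0;0 0 0 0;0 0 0 0;0 0 0 0;0 0 0 0;0 0 0 0;0 0 0 0;0 0 0 0", jaw=1)

```text
time: 12.55
tool_pos: [0.6584, 0.0192, 0.0433]
tcp_rot: [-3.128, 0.296, -0.0]
wrist_force: [0.2, -0.5, -0.1]
width: 1.002
grip_force: 0.0
```

Emit:
carry_out(series="0 0 0.01 0;0 0 0.02 0;0 0 0.03 0;0 0 0.04 0;0 0 0.04 0;0 0 0.04 0;0 0 0.01 0;0 0 0 0")

```text
time: 13.55
tool_pos: [0.6589, 0.0192, 0.2351]
tcp_rot: [-3.127, 0.296, -0.005]
wrist_force: [0.7, -0.8, -0.5]
width: 1.0
grip_force: 0.0
```

Run:
```python
from h import *
s=bot.read_state();print(s["time"],s["tool_pos"],s["width"])
im,d=eyes.read_camera("scene");cv2.imwrite("pics/scene2.png",cv2.convertScaleAbs(cv2.resize(im[180:280,240:350],(660,600),interpolation=cv2.INTER_CUBIC),alpha=1.6))
P=cloud("scene",d);m=(np.hypot(P[...,0]-.6565,P[...,1]-.02)<.035)&(P[...,2]<.11)
print(np.percentile(P[m][:,2],[50,80,90,97]))
```

```text
13.55 [0.65893924 0.01923204 0.2350581 ] 1.0002723651147514
[0.06744155 0.08020094 0.08194152 0.08335827]
```

View pics/scene2.png

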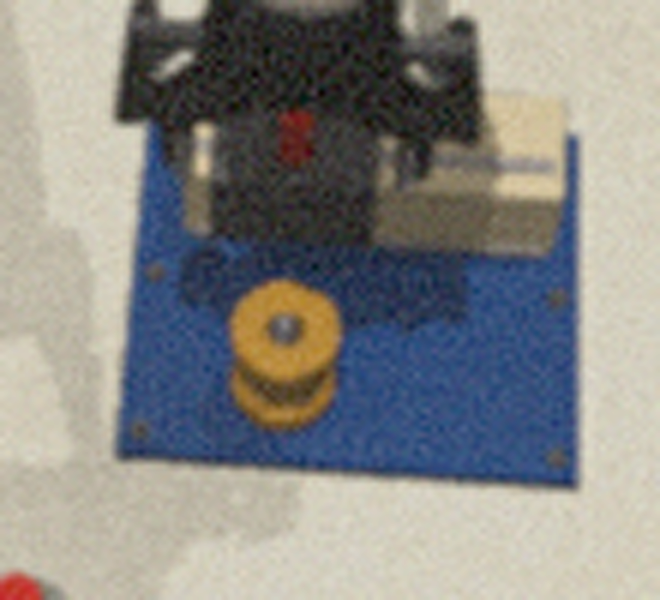

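The spool sits down on the seat, upright, with the spindle tip showing in its bore at crop pixel (287,327). Its top measures about 82 mm, which is right. The shutter handle is next.

Emit:
carry_out(series="-0.02 0.004 0 0;-0.025 0.005 0 0;-0.025 0.005 0 0;-0.02 0.004 0 0;-0.013 0.001 0 0;0 0 -0.03 0;0 0 -0.03 0;0 0 -0.03 0;0 0 -0.02 0;0 0 -0.015 0;0 0 -0.01 0;0 0 0 0;0 0 0 0")

```text
time: 15.22
tool_pos: [0.5561, 0.0382, 0.0991]
tcp_rot: [-3.127, 0.296, -0.002]
wrist_force: [0.2, -0.3, -0.4]
width: 0.998
grip_force: 0.0
```

Emit:
carry_out(series="0 0 0 0;0 0 0 0;0 0 0 0;0 0 0 0;0 0 0 0;0 0 0 0;0 0 0 0;0 0 0 0;0 0 0 0;0 0 0 0", jaw=-1, grip_force=60)

```text
time: 16.48
tool_pos: [0.5555, 0.0384, 0.0985]
tcp_rot: [-3.127, 0.296, -0.0]
wrist_force: [-1.9, 1.5, 5.2]
width: 0.18
grip_force: 59.1
```

Emit:
carry_out(series="0.001 0.0049 0 0;0.001 0.0049 0 0;0.001 0.0049 0 0;0.001 0.0049 0 0;0.001 0.0049 0 0;0.001 0.0049 0 0;0.0008 0.0049 0 0;0.0007 0.005 0 0;0 0 0 0;0 0 0 0;0 0 0 0")

```text
time: 17.85
tool_pos: [0.5625, 0.0753, 0.0985]
tcp_rot: [3.124, -0.295, -0.001]
wrist_force: [-3.4, -7.4, 7.8]
width: 0.185
grip_force: 59.6
```

Run:
```python
from h import *
s=bot.read_state();print(s["time"],s["tool_pos"],s["wrist_force"],s["grip_force"],s["width"])
W=[]
for c in("top","scene"):
    im,d=eyes.read_camera(c);np.savez(c+"3.npz",im=im,d=d);x,y=proj(c,[.57,.06,.08]).astype(int)
    print(c,x-45,y-45);W.append(cv2.convertScaleAbs(cv2.resize(im[y-45:y+45,x-45:x+45],(400,400),interpolation=cv2.INTER_NEAREST),alpha=1.7))
    print(proj(c,[.5295,.0853,.073]),proj(c,[.5295+.0,.0853,.078]))
cv2.imwrite("pics/shut.png",np.hstack(W))
```

```text
17.85 [0.5624836  0.07529945 0.09852685] [-3.39922032 -7.41162259  7.76912329] 59.605350494384766 0.18487000661371586
top 212 162
[248.3186702  225.46144556] [248.19394993 225.05811982]
scene 251 161
[302.33966107 195.50467607] [302.43862718 194.63193397]
```

View pics/shut.png

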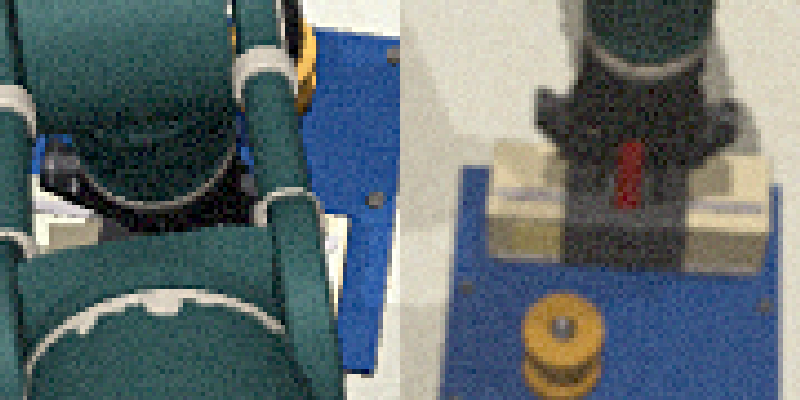

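Run:
```python
from h import *
ey=np.array([.188,.982])
for f in("scene0","scene3"):
    a=np.load(f+".npz");im=cv2.GaussianBlur(a["im"],(3,3),0).astype(int);B,G,R=im[...,0],im[...,1],im[...,2]
    m=(R>1.7*np.maximum(G,B))&(R>40);m[:185]=0;m[225:]=0;m[:,:270]=0;m[:,330:]=0
    v,u=np.where(m);P=cloud("scene",a["d"])[m]
    print(f,m.sum(),v.min(),v.max(),"depth y_st",np.round(np.median(P[:,:2]@ey),4))
    # front-face foot: rows near bottom, face plane by z: bottom row z~.078
    for r in range(v.max()-6,v.max()+1):
        k=v==r
        if k.sum()>1: z=.078+(v.max()-r)*.0035; print(r,k.sum(),u[k].mean().round(2),np.round(plane("scene",u[k].mean(),r,z)@ey,4),end=" | ")
    print()
    # yellow in scene0
    if f=="scene0":
        ye=(R>B+35)&(G>B+30)&(abs(cloud("scene",a["d"])[...,2]-.073)<.008);ye[:185]=0;ye[215:]=0;ye[:,:280]=0;ye[:,330:]=0
        v,u=np.where(ye);print("yellow",len(u),np.round(plane("scene",u.mean(),v.mean(),.073)@ey,4))
a=np.load("top0.npz");im=a["im"].astype(int);B,G,R=im[...,0],im[...,1],im[...,2];P=cloud("top",a["d"])
for n,m,z in(("yellow",(R>B+50)&(G>B+40)&(abs(P[...,2]-.073)<.008),.073),("pointer",(R>G+30)&(R>B+30)&(P[...,2]<.095)&(P[...,2]>.06),.078),("handletop",(R>G+40)&(R>B+40)&(abs(P[...,2]-.12)<.005),.12)):
    v,u=np.where(m);k=(u>220)&(u<300)&(v>200)&(v<240);u,v=u[k],v[k];print(n,len(u),u.mean(),v.mean(),np.round(plane("top",u.mean(),v.mean(),z)@ey,4))
print(np.array([.6565,.0198])@ey)
```

```text
scene0 73 193 206 depth y_st 0.1444
200 5 289.0 0.144 | 201 5 289.0 0.1442 | 202 5 289.0 0.1444 | 203 5 289.0 0.1445 | 204 5 289.0 0.1447 | 205 4 288.5 0.1434 | 206 4 288.5 0.1436 | 
yellow 4 0.1838
scene3 80 192 207 depth y_st 0.1814
201 5 302.0 0.1822 | 202 5 302.0 0.1824 | 203 5 302.0 0.1827 | 204 4 301.5 0.1815 | 205 5 302.0 0.1832 | 206 6 301.5 0.182 | 207 4 301.5 0.1823 | 
yellow 9 248.44444444444446 225.77777777777777 0.1829
pointer 13 265.3076923076923 220.76923076923077 0.1439
handletop 79 266.49367088607596 210.79746835443038 0.1422
0.14286559999999998
```

The scene picture shows the shutter about 38 mm open, with the handle at about (302,205), and the spool still seated. I will move it 2 mm further and then hold.

Emit:
carry_out(series="0.0002 0.001 0 0;0.0002 0.001 0 0;0 0 0 0;0 0 0 0;0 0 0 0;0 0 0 0;0 0 0 0;0 0 0 0;0 0 0 0;0 0 0 0")

```text
time: 19.2
tool_pos: [0.5629, 0.0772, 0.0985]
tcp_rot: [3.124, -0.295, -0.001]
wrist_force: [-3.7, -9.2, 7.9]
width: 0.181
grip_force: 59.6
```

Run:
```python
from h import *
s=bot.read_state();print(s["time"],s["tool_pos"],s["wrist_force"],s["grip_force"])
im,d=eyes.read_camera("scene");P=cloud("scene",d);im=cv2.GaussianBlur(im,(3,3),0).astype(int);B,G,R=im[...,0],im[...,1],im[...,2]
m=(R>1.7*np.maximum(G,B))&(R>40);m[:185]=0;m[225:]=0;m[:,:270]=0;m[:,330:]=0
print(np.median(P[m][:,:2]@[.188,.982])-.1444, np.where(m)[1].mean())
m=(np.hypot(P[...,0]-.6565,P[...,1]-.02)<.035)&(P[...,2]>.07);print(m.sum(),P[m].mean(0))
```

```text
19.2 [0.56285823 0.07717189 0.09852958] [-3.70233967 -9.1590459   7.89435157] 59.60950791835785
0.03937676349567315 302.7027027027027
247 [0.65979498 0.02197874 0.07961641]
```

The shutter is at about 39.5 mm with roughly 9 N of spring force, it is steady, and the spool is seated. I'm handing the job in.

```bash
python3 -c "
from workcell import bot
print(bot.finish_job())"
```

```text
the job is handed in; nothing more can be done
None
```

The job is handed in: the brass spool is on its seat and let go, and the gripper is holding the shutter at about 39.5 mm, against the 40 mm half-travel mark; the hand-in returned no verdict.

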